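# Free the eccentric lock and square the notebook in the jig

## Robot

A 6-joint arm with a two-finger parallel gripper is mounted at the origin on a cart in front of the work surface, level with it; the furniture and walls round the work are solid. World frame = base frame: x ahead of the robot, y to its left, z up, the work surface at z = 0. Lengths are in mm, angles in rad, forces in N, time in s.
With the tool pointing down it reaches from about 325 to 900 mm from the base axis. Payload 6.1 kg.
Tool frame: the origin (TCP) lies between the finger pads; the fingertips stand tip_reach ahead of it and the grasp point (between the pads) is the TCP (tip_reach is the distance from the TCP to the fingertips, in mm); z points along the fingers, y is the line along which they close (so a half turn about z gives the same grasp; the last joint's range is limited). The gripper opens to 87 mm and grips with 3 to 60 N. Pads are 19 mm wide; open, the fingers measure 117 mm over their backs; the gripper's body (75 mm by 190 mm) begins 51 mm behind the grasp point.
Start: joints at [-1.344, 0.22, 1.526, -0, 1.395, -0.126], TCP at [215.947, -586.5, 217.838] pointing down, gripper open.
Joint ranges: [-2.98, 2.98], [-0.91, 2.08], [0.09, 2.57], [-1.24, 4.39], [0.2, 2.65], [-2.68, 2.68]. Speed limits (rad/s): [2.57, 2.57, 3.01, 3.14, 3.14, 3.14].

## Interface

Orientations are given as a rotation vector (axis times angle).
In Python, from rig import * gives the robot as it stands.
- The arm moves only by the tool carry_out, never from a script. Its arguments are lists of equal length, an entry for each row: "linear": the shift along the world's x, y, z as a fraction of full scale, a list of three; "delta_rot": the turn, a rotation vector about the world's x, y, z as a fraction of full scale, a list of three; "hand": the opening, from 0 (shut) to 1 (fully open). A call has 1 to 12 rows; each row is the pose to reach, as a shift and turn from the pose commanded when the call began; what a row does not reach only later rows make up. Full scale, the value 1, is 200 mm for a shift and pi/2 rad for a turn. A row lasts 1/10 s, in which the tool goes at most 50 mm and 8.59 degrees, less where a joint would pass 70% of its speed; a pose out of reach is approached as far as the arm can. A call with a number of a shift or a turn outside -1 to 1 is refused whole. A call with a gripper value outside its range is refused whole. The fingers move at their own pace and stop on an object; the grip force is fixed at half the most. Time passes only in rows, so rows that repeat a pose let the fingers close. It gives the time, the measured TCP pose, the force, the opening and the grip force at its end, in the units of the state.
- get_state(): the state, without advancing time (a new reading comes with each control period).
- capture(name): name is "scene" or "top" or "wrist"; returns a dict with "image" (480x640x3 uint8, red, green, blue), "fx", "fy", "cx", "cy" (pixels), "rvec" (rotation vector, rad) and "tvec" (3), from world to camera coordinates, as OpenCV has them; the wrist camera has in their place "T_tool_cam" (4x4, takes a point from camera to tool coordinates, whose origin is the TCP and whose axes are the flange's). Camera axes: x right, y down, z forward; pixel columns grow to the right and rows downward; lengths in mm; the calibration is good to about 2 mm. A picture is of the moment at which its call begins: read the wrist's pose just before it. There is no depth.
- finish_job(): hands the job in; it is judged then, once.
The state is a dict: "t": time; "qpos": joint angles; "qvel": joint speeds; "tau": joint torques, N m; "tool_pos": TCP position; "orientation": TCP orientation; "contact_force": force on the tool from outside, world axes, zero at the start; "ft_torque": the same for the moment, N m; "width": finger opening in mm; "finger_force": force on a finger pad.
Only numpy, scipy, OpenCV 4.12 (cv2) and the standard library are available. Lean on these libraries where they do the work, as an engineer would, in place of code of your own. Each camera call takes 0.05 s, during which the arm holds its last target. There are 200 camera calls.

## Task

The notebook on the squaring jig lies loose, short of the end stop. Push the lever of the orange eccentric cam round until the cam's low side faces the fence, and only after that push the fence forward as far as it goes, so that it squares the notebook up against the end stop. Only push, with the fingertips: do not touch or lift the notebook itself, and leave everything else on the table where it lies.

Things in the scene. Friction and masses are not known exactly. Their poses are not given: they have to be found in the camera images.
- jig: Squaring jig, fixed to the table: plywood base plate 243 x 350 mm, 12 mm thick, lying flat. Origin at table height, near the middle of the plate (plate spans x -125..118 mm, y -175..175 mm); +x is forward, the way the fence slides, z up. Aluminium end stop across the far side: its near face at x = 104.5 mm, y -52..172 mm, top at z = 42 mm. The cam stands in the near right quarter (x = -27.5, y = -115 mm), the notebook lies between fence and end stop on the left.
- fence (a joint): Travel in m of the aluminium fence (the cam's follower) along the jig's +x: 0 = fully back (start), 0.037 = fully forward. Stiff slide, about 2 N of friction, stays where it is left. The fence is a bar across the jig, 16 mm thick, 345 mm long, top at z = 38 mm, its front face at jig x = -85 mm when back; while the cam's high side faces it, it is blocked after 2 to 4 mm. The cam, at its low point, leaves it free for the whole travel.
- push_pad (a point): Centre line of the rear face (facing the robot) of the blue pad that stands up from the fence: 64 mm wide, from z = 30 mm to 75 mm above the table; the point is at 55 mm. Push here along the jig's +x. It moves with the fence; its x and y axes are the jig's.
- cam (a joint): Angle in rad of the orange eccentric cam (disc of 36 mm radius, axis upright, 20 mm off the disc's centre), counter-clockwise from above. 0 = high side faces the fence (locked; it starts at 0 to 0.4), 3.14 = low side faces the fence (free), where a stop ends the turn. About 0.22 N m of friction, stays where it is left, and pushing the fence does not turn it.
- cam_axis (a point): Point on the cam's upright turning axis, 75 mm above the table. Its x and y axes are the jig's.
- lever_post (a point): Middle of the upright black post at the end of the cam's lever: 14 mm thick, from z = 52 mm to 97 mm above the table (the point is at 75 mm), 72 mm from the cam axis. In the jig's frame the lever points from the axis at 200 degrees + cam angle (0 = +x, 90 = +y): at the start back over the right end of the fence, then round by the right side, at the end forward. The flat lever arm, 18 mm wide, lies at z = 44..52 mm and carries the post; it reaches 9 mm past the post's centre.
- notebook_center (a point): Middle of the spiral notebook, 208 x 152 x 10 mm, lying loose on the plate with its long side across the jig. The point is 6.5 mm above its underside; its own x axis runs along the long side. Squared up, it lies about 27 mm ahead of the jig's origin in jig x.
- clip_a: Small black binder clip standing right of the jig, 28 x 35 x 39 mm; a bystander to leave alone. Origin: centre of its underside.
- eraser: Blue and white eraser right of the jig, 46 x 21 x 12 mm; a bystander to leave alone. Origin: centre of its underside.
- marker: Red and white marker pen, 135 mm long, far right; a bystander to leave alone. Origin: centre of its underside.
- phone: Black phone lying at the left, 149 x 73 x 8 mm; a bystander to leave alone. Origin: centre of its underside.
- sticky_notes: Yellow sticky-note pad left of the jig, 78 x 78 x 10 mm; a bystander to leave alone. Origin: centre of its underside.
- mouse: Black and blue mouse at the far right, 104 x 53 x 38 mm; a bystander to leave alone. Origin: centre of its underside.

How it is judged:
By the outcome, as a careful person would: the job done as asked, in the order asked, and still so for the second after the job is handed in, with the robot touching nothing.
It also fails if it takes over 64 s, if anything falls off the work surface, if the arm or the gripper's body presses on something with over 40 N, if the wrist force passes 120 N, or if a joint passes its speed limit or range.

## Working session

There is one attempt and no reset: what is moved stays moved. The work goes in short steps, Python scripts to look and compute and a tool call to move; the robot and the scene stay as the last step left them, time stands still between calls to the robot, and variables do not carry over. Pictures are saved under pics/ and viewed, at most 10 in all, crops included, and the job is handed in when it is done.

Besides the shell and the picture viewer there is one more tool, called after "Request:" as name(argument=value, ...) on one line, values as JSON. carry_out: Moves the arm, as the interface text tells. Shift numbers are shares of 200 mm and turn numbers shares of pi/2 rad, none past 1 either way. Its arguments: {"type":"object","properties":{"linear":{"type":"array","items":{"type":"array","items":{"type":"number"}}},"delta_rot":{"type":"array","items":{"type":"array","items":{"type":"number"}}},"hand":{"type":"array","items":{"type":"number"}}},"required":["linear","delta_rot","hand"]}

```bash
mkdir -p pics; python3 - <<'E'
from rig import *
import cv2,numpy as np
s=get_state();print({k:np.round(v,3) for k,v in s.items()})
for n in("scene","top"):
    c=capture(n);cv2.imwrite(f"pics/{n}0.png",c["image"][:,:,::-1]);np.savez(f"{n}0.npz",**c)
    print(n,c["fx"],c["fy"],c["cx"],c["cy"],c["rvec"],c["tvec"])
print([k for k in dir() if 'tip' in k])
E
```

```text
{'t': np.float64(0.0), 'qpos': array([-1.344,  0.221,  1.528,  0.   ,  1.395, -0.126]), 'qvel': array([ 0.   ,  0.001, -0.002, -0.   ,  0.   , -0.002]), 'tau': array([-1.0000e-03, -4.9462e+01, -3.8737e+01,  7.0000e-02,  5.8000e-02,
       -0.0000e+00]), 'tool_pos': array([ 215.801, -585.876,  216.709]), 'orientation': array([-3.091, -0.551,  0.   ]), 'contact_force': array([-0.423,  1.238, -0.558]), 'ft_torque': array([-0.062,  0.016,  0.023]), 'finger_force': np.float64(0.0), 'width': np.float64(87.261)}
scene 489.8971102296381 489.8971102296381 314.4983999922498 233.58315590800973 [ 0.82910092 -2.37139994  1.28566863] [ 404.93150392  292.8705063  1158.71946583]
top 497.21792049449493 497.21792049449493 318.43057965730617 239.28658909330525 [ 2.1180008  -2.13906723  0.17702632] [ -65.04478862  566.67786673 1320.1855136 ]
['tip_reach']
```

View pics/scene0.png

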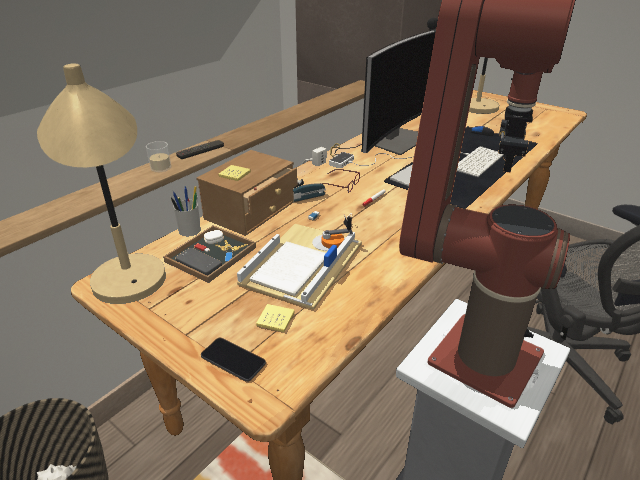

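View pics/top0.png

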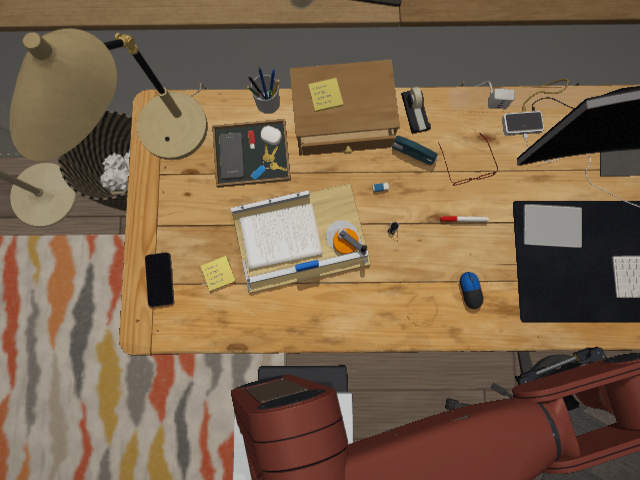

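```bash
cat > h.py <<'E'
import cv2,numpy as np
from rig import *
def ray(c,px,z):
    R=cv2.Rodrigues(np.array(c["rvec"]))[0];t=np.array(c["tvec"]).ravel()
    K=np.array([[c["fx"],0,c["cx"]],[0,c["fy"],c["cy"]],[0,0,1.]])
    o=-R.T@t;d=R.T@np.linalg.inv(K)@np.array([px[0],px[1],1.])
    return o+d*(z-o[2])/d[2]
def blobs(im,lo,hi,amin=30):
    m=cv2.inRange(cv2.cvtColor(im,cv2.COLOR_RGB2HSV),lo,hi)
    cs=cv2.findContours(m,cv2.RETR_EXTERNAL,cv2.CHAIN_APPROX_NONE)[0]
    return sorted([c for c in cs if cv2.contourArea(c)>amin],key=cv2.contourArea,reverse=True)
E
python3 - <<'E'
from h import *
print(tip_reach)
for n in("scene","top"):
    c=np.load(f"{n}0.npz")
    for nm,lo,hi in(("orange",(5,150,120),(20,255,255)),("blue",(95,120,60),(125,255,255)),("black",(0,0,0),(180,255,45))):
        for b in blobs(c["image"],lo,hi)[:6]:
            print(n,nm,cv2.contourArea(b),np.round(cv2.minAreaRect(b)[0],1),np.round(cv2.boxPoints(cv2.minAreaRect(b))).astype(int).tolist())
E
```

```text
19.0
scene orange 658.0 [241.1 467.5] [[214, 462], [227, 444], [268, 473], [255, 491]]
scene orange 175.0 [332.6 240. ] [[321, 237], [342, 232], [345, 244], [323, 248]]
scene orange 105.0 [257.9 445.5] [[247, 446], [250, 438], [269, 445], [266, 453]]
scene orange 62.0 [215.4 373.9] [[203, 374], [208, 365], [227, 374], [223, 383]]
scene orange 52.0 [185.2 346.2] [[169, 341], [175, 333], [201, 351], [195, 359]]
scene blue 166.0 [330.2 255.5] [[319, 262], [333, 243], [341, 250], [328, 268]]
scene blue 32.5 [477. 129.] [[472, 127], [482, 127], [482, 131], [472, 131]]
scene blue 32.0 [228. 256.] [[225, 252], [231, 252], [231, 260], [225, 260]]
scene black 4783.5 [395.7  91.3] [[357, 150], [378, 23], [435, 32], [414, 160]]
scene black 2199.0 [493.4 171.4] [[450, 203], [466, 126], [537, 140], [521, 217]]
scene black 2146.0 [591.3 290.3] [[532, 249], [639, 236], [651, 332], [544, 345]]
scene black 1220.5 [232.9 358.2] [[201, 356], [212, 334], [265, 361], [254, 383]]
scene black 561.5 [516.2 121.8] [[498, 133], [508, 103], [534, 111], [525, 141]]
scene black 427.5 [627.  293.5] [[615, 282], [
[... 589 characters left out ...]
blue 120.5 [306.8 265.3] [[295, 265], [317, 260], [319, 266], [296, 271]]
top blue 88.5 [258.  171.5] [[250, 175], [262, 164], [266, 168], [255, 180]]
top blue 40.0 [378.4 186.9] [[374, 185], [382, 183], [383, 189], [375, 191]]
top black 13499.0 [576. 261.] [[513, 201], [639, 201], [639, 321], [513, 321]]
top black 3879.5 [588.4 145. ] [[515, 158], [626, 81], [662, 132], [550, 209]]
top black 1200.0 [158.9 279.4] [[144, 254], [170, 252], [174, 304], [148, 306]]
top black 810.0 [ 86.2 152.3] [[63, 112], [108, 111], [109, 193], [64, 194]]
top black 414.5 [290.9 398.8] [[257, 404], [323, 386], [325, 394], [259, 412]]
top black 381.0 [119.9 133.8] [[108, 154], [112, 112], [132, 114], [128, 156]]
```

The jig is in the middle of the top view, at about (300,237). The cam is at (346,240) and its post near (362,247). The blue pad is at (307,266) and the clip at (393,231). I'll enlarge that area.

```bash
python3 - <<'E'
from h import *
c=np.load("top0.npz");im=c["image"][170:310,220:410]
cv2.imwrite("pics/topcrop.png",cv2.resize(im,None,fx=4,fy=4,interpolation=cv2.INTER_CUBIC)[:,:,::-1])
E
```

```text
(no output)
```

View pics/topcrop.png

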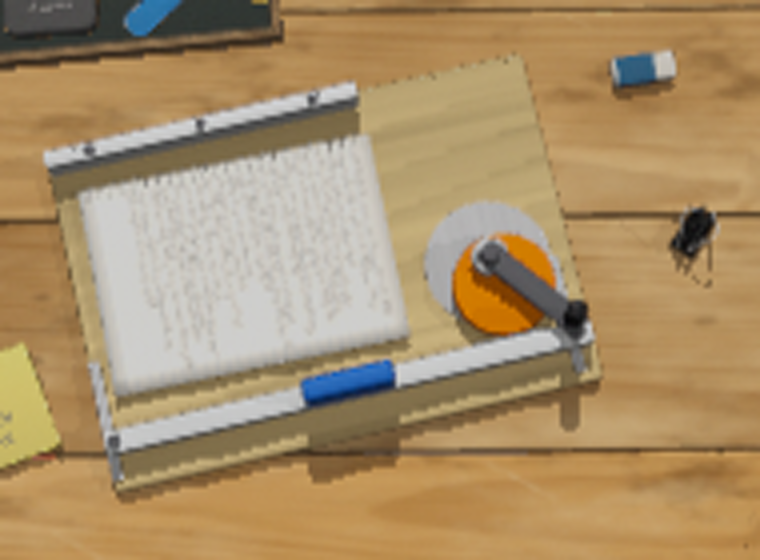

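The crop shows the plate corners (near right 600,378; far right 520,57; near left 118,490), the cam axis cap (490,255), the post top (574,312) and the pad top (350,381).

```bash
python3 - <<'E'
from h import *
c=np.load("top0.npz")
P=lambda u,v,z:ray(c,(220+u/4-.4,170+v/4-.4),z)[:2]
nr,fr,nl=P(600,378,12),P(520,57,12),P(118,490,12)
print("size",np.linalg.norm(nr-nl),np.linalg.norm(fr-nr))
y=(nl-nr)/np.linalg.norm(nl-nr);x=(fr-nr)/np.linalg.norm(fr-nr)
a1=np.arctan2(-y[0],y[1]);a2=np.arctan2(x[1],x[0]);print(np.degrees([a1,a2]))
a=.6*a1+.4*a2
R=np.array([[np.cos(a),-np.sin(a)],[np.sin(a),np.cos(a)]])
o=np.mean([nr-R@[-125,-175],fr-R@[118,-175],nl-R@[-125,175]],axis=0)
print("origin",o)
ax=P(490,255,55);po=P(574,312,97);pad=P(350,381,75)
for n,p in(("axis",ax),("post",po),("pad",pad)):print(n,p,"jig",R.T@(p-o))
d=R.T@(po-ax);print(np.linalg.norm(d),np.degrees(np.arctan2(d[1],d[0]))%360-200)
for n,q in(("clip",P(695,240,15)),("eraser",P(643,70,8))):print(n,q,R.T@(q-o))
for n,b in(("clip",0),):pass
E
```

```text
size 344.99215559545115 238.88811416640274
[12.53807169 12.41132559]
origin [583.47304118 -17.30410498]
axis [ 580.76149468 -135.80611068] jig [ -28.27043278 -115.11238191]
post [ 534.03828662 -188.85457693] jig [ -85.35871744 -156.80321662]
pad [492.31885749 -39.83251879] jig [-93.86900531  -2.28571088]
70.69086180817837 16.14017167041277
clip [ 597.44205928 -282.6105275 ] [ -43.72717382 -262.05069275]
eraser [ 724.07535184 -250.54964382] [  86.84278838 -258.12946608]
```

Request:
carry_out(linear=[[0.1,0.14,0],[0.25,0.35,0],[0.4,0.57,0],[0.55,0.78,0],[0.65,0.93,0],[0.7,1.0,0],[0.7,1.0,0]], delta_rot=[[0,0,-0.05],[0,0,-0.12],[0,0,-0.2],[0,0,-0.27],[0,0,-0.32],[0,0,-0.34],[0,0,-0.34]], hand=[0,0,0,0,0,0,0])

```text
t: 0.8
tool_pos: [357.2, -384.2, 217.5]
orientation: [-3.128, 0.279, 0.0]
contact_force: [0.2, -1.1, 0.7]
width: 38.9
finger_force: 0.0
```

Request:
carry_out(linear=[[0.1,0.14,0],[0.25,0.35,0],[0.4,0.57,0],[0.55,0.78,0],[0.65,0.93,0],[0.7,1.0,0],[0.7,1.0,0]], delta_rot=[[0,0,-0.05],[0,0,-0.12],[0,0,-0.2],[0,0,-0.27],[0,0,-0.32],[0,0,-0.34],[0,0,-0.34]], hand=[0,0,0,0,0,0,0])

```text
t: 1.5
tool_pos: [496.8, -185.4, 217.5]
orientation: [-2.944, 1.095, 0.001]
contact_force: [-0.4, -0.1, 0.2]
width: 0.4
finger_force: 0.0
```

```bash
python3 - <<'E'
from h import *
s=get_state();print({k:np.round(v,3) for k,v in s.items()})
c=capture("wrist");cv2.imwrite("pics/w1.png",c["image"][:,:,::-1])
np.savez("w1.npz",tp=s["tool_pos"],ori=s["orientation"],**c);print(c["T_tool_cam"],c["fx"])
E
```

```text
{'t': np.float64(1.5), 'qpos': array([-0.506, -0.006,  1.773,  0.   ,  1.376,  1.777]), 'qvel': array([-0.052, -0.007,  0.01 , -0.024,  0.002, -0.066]), 'tau': array([  1.498, -38.451, -38.816,   0.301,  -0.09 ,   0.714]), 'tool_pos': array([ 496.76 , -185.352,  217.464]), 'orientation': array([-2.944e+00,  1.095e+00,  1.000e-03]), 'contact_force': array([-0.424, -0.069,  0.155]), 'ft_torque': array([0.052, 0.025, 0.015]), 'finger_force': np.float64(0.0), 'width': np.float64(0.376)}
[[ 5.08627624e-04 -9.57170296e-01 -2.89525069e-01  7.99748174e+01]
 [ 9.99999870e-01  4.92083818e-04  1.29935360e-04  4.01088551e-01]
 [ 1.81003344e-05 -2.89525097e-01  9.57170422e-01 -1.67722268e+02]
 [ 0.00000000e+00  0.00000000e+00  0.00000000e+00  1.00000000e+00]] 349.8231068598177
```

View pics/w1.png

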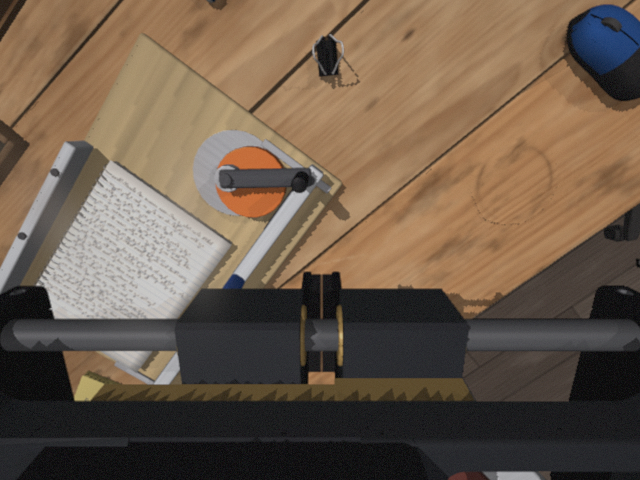

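The wrist view shows the post top at (300,181), the axis cap at (226,179), the plate's near right corner at (342,185) and its far right corner at (142,35). The clip is at (327,55).

```bash
python3 - <<'E'
from h import *
c=np.load("w1.npz")
T=np.eye(4);T[:3,:3]=cv2.Rodrigues(c["ori"])[0];T[:3,3]=c["tp"]
M=np.linalg.inv(T@c["T_tool_cam"])
d=dict(fx=c["fx"],fy=c["fy"],cx=c["cx"],cy=c["cy"],rvec=cv2.Rodrigues(M[:3,:3])[0],tvec=M[:3,3])
a=np.radians(12.5);R=np.array([[np.cos(a),-np.sin(a)],[np.sin(a),np.cos(a)]]);o=np.array([584,-17])
for n,u,z in(("post",(300,181),97),("axis",(226,179),57),("nr",(342,185),12),("fr",(142,35),12)):
    p=ray(d,u,z)[:2];print(n,p,R.T@(p-o))
# finger path: axis A, cam angle deg -> finger centre, lag 16.5
A=np.array([581,-136])
def f(cam,lag):
    l=np.radians(200+12.5+cam);return A+72*np.array([np.cos(l),np.sin(l)])-lag*np.array([-np.sin(l),np.cos(l)])
s=f(15,32);print("start",s)
for k in range(0,25):
    p=f(16+7*k,16.5);print(16+7*k,np.round(p,1))
E
```

```text
post [ 536.74088367 -197.44976756] [ -85.1953646  -165.94364266]
axis [ 580.53713946 -140.63491519] [ -30.14027023 -119.95477384]
nr [ 498.21651492 -216.6529442 ] [-126.96288012 -176.35342784]
fr [ 732.30751067 -164.16813412] [ 112.93901636 -175.77928208]
start [ 508.76463027 -167.46508161]
16 [ 520.9 -179. ]
23 [ 526.6 -186. ]
30 [ 533.1 -192.2]
37 [ 540.3 -197.7]
44 [ 548.1 -202.2]
51 [ 556.5 -205.7]
58 [ 565.1 -208.1]
65 [ 574.  -209.5]
72 [ 583.1 -209.8]
79 [ 592. -209.]
86 [ 600.9 -207.1]
93 [ 609.4 -204.2]
100 [ 617.5 -200.2]
107 [ 625.  -195.3]
114 [ 631.9 -189.5]
121 [ 638.1 -182.9]
128 [ 643.4 -175.6]
135 [ 647.7 -167.7]
142 [ 651.1 -159.3]
149 [ 653.4 -150.6]
156 [ 654.6 -141.7]
163 [ 654.8 -132.7]
170 [ 653.8 -123.7]
177 [ 651.8 -114.9]
184 [ 648.7 -106.4]
```

Request:
carry_out(linear=[[0.065,0.095,0],[0.065,0.095,-0.2],[0.065,0.095,-0.4],[0.065,0.095,-0.55],[0.065,0.095,-0.65],[0.065,0.095,-0.685],[0.065,0.095,-0.685]], delta_rot=[[0,0,0],[0,0,0],[0,0,0],[0,0,0],[0,0,0],[0,0,0],[0,0,0]], hand=[0,0,0,0,0,0,0])

```text
t: 2.25
tool_pos: [507.7, -168.6, 79.9]
orientation: [2.942, -1.102, -0.004]
contact_force: [-0.3, -0.2, 0.5]
width: 0.5
finger_force: 0.0
```

```bash
python3 - <<'E'
from h import *
s=get_state();print(s["tool_pos"],s["contact_force"])
c=capture("wrist");cv2.imwrite("pics/w2.png",c["image"][:,:,::-1])
E
```

```text
[ 507.70501499 -168.56666607   79.8649744 ] [-0.28759239 -0.24170815  0.51648529]
```

View pics/w2.png

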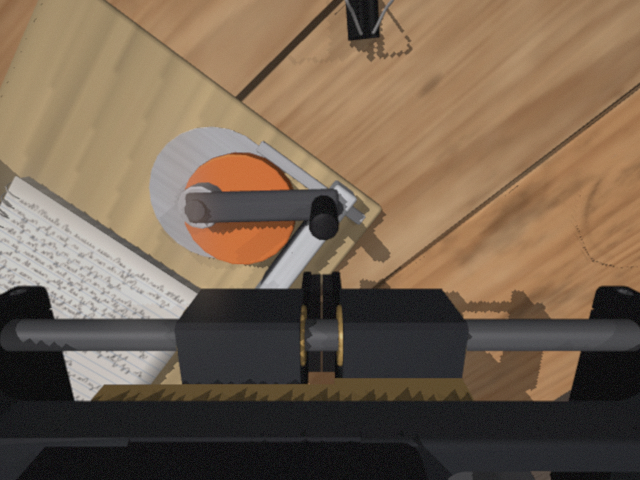

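The fingers (column 322) line up with the post (column 323), so I start the arc.

Request:
carry_out(linear=[[0.03,-0.03,0],[0.06,-0.058,0],[0.088,-0.092,0],[0.12,-0.123,0],[0.156,-0.151,0],[0.195,-0.173,0],[0.237,-0.191,0],[0.28,-0.203,0],[0.325,-0.21,0],[0.37,-0.212,0],[0.37,-0.212,0]], delta_rot=[[0,0,0],[0,0,0],[0,0,0.078],[0,0,0.156],[0,0,0.233],[0,0,0.311],[0,0,0.389],[0,0,0.467],[0,0,0.544],[0,0,0.622],[0,0,0.622]], hand=[0,0,0,0,0,0,0,0,0,0,0])

```text
t: 3.4
tool_pos: [584.3, -210.9, 81.7]
orientation: [3.113, 0.412, 0.002]
contact_force: [-0.5, -0.3, -0.7]
width: 0.5
finger_force: 0.2
```

```bash
python3 - <<'E'
from h import *
s=get_state();print(s["tool_pos"],s["contact_force"],s["qpos"])
c=capture("wrist");cv2.imwrite("pics/w3.png",c["image"][:,:,::-1])
E
```

```text
[ 584.34595218 -210.86000733   81.72374772] [-0.47322872 -0.28904016 -0.6779498 ] [-4.72973369e-01  3.37850949e-01  1.65121347e+00 -3.81969072e-04
  1.15074583e+00  8.34912600e-01]
```

View pics/w3.png

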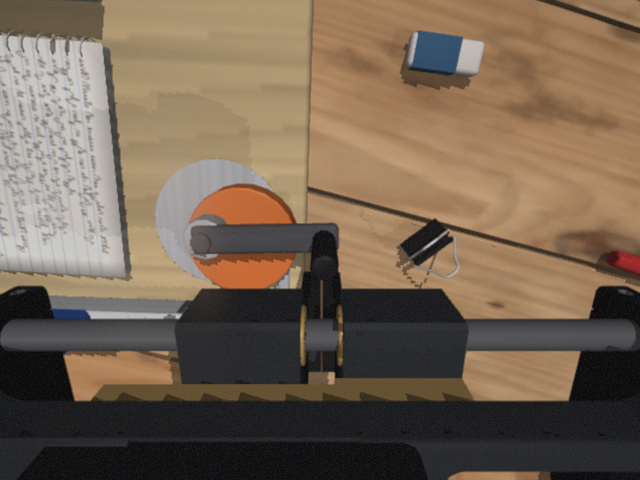

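The cam is turning well, with the post centred on the fingers at (322,250). I carry on round.

Request:
carry_out(linear=[[0.045,0.004,0],[0.089,0.013,0],[0.132,0.028,0],[0.172,0.048,0],[0.21,0.072,0],[0.244,0.101,0],[0.275,0.134,0],[0.301,0.171,0],[0.323,0.21,0],[0.34,0.252,0],[0.352,0.296,0],[0.358,0.34,0]], delta_rot=[[0,0,0.078],[0,0,0.156],[0,0,0.233],[0,0,0.311],[0,0,0.389],[0,0,0.467],[0,0,0.544],[0,0,0.622],[0,0,0.7],[0,0,0.778],[0,0,0.856],[0,0,0.933]], hand=[0,0,0,0,0,0,0,0,0,0,0,0])

```text
t: 4.65
tool_pos: [654.4, -142.9, 81.2]
orientation: [2.039, 2.389, -0.002]
contact_force: [-2.2, -3.0, -0.1]
width: 0.3
finger_force: 1.6
```

Request:
carry_out(linear=[[0.002,0.022,0],[0.001,0.045,0],[-0.001,0.067,0],[-0.004,0.09,0],[-0.006,0.1,0],[-0.006,0.1,0]], delta_rot=[[0,0,0.04],[0,0,0.078],[0,0,0.117],[0,0,0.156],[0,0,0.172],[0,0,0.172]], hand=[0,0,0,0,0,0])

```text
t: 5.25
tool_pos: [653.5, -122.4, 81.2]
orientation: [1.703, 2.639, -0.001]
contact_force: [-0.3, -3.0, -0.4]
width: 0.9
finger_force: 1.0
```

Request:
carry_out(linear=[[-0.004,0.017,0],[-0.008,0.034,0],[-0.011,0.043,0],[-0.014,0.052,0],[-0.014,0.052,0]], delta_rot=[[0,0,0.03],[0,0,0.055],[0,0,0.07],[0,0,0.09],[0,0,0.09]], hand=[0,0,0,0,0])

```text
t: 5.75
tool_pos: [651.1, -112.8, 81.2]
orientation: [1.509, 2.753, -0.002]
contact_force: [-0.3, -5.4, -0.5]
width: 0.5
finger_force: 2.9
```

Request:
carry_out(linear=[[-0.005,0.009,0],[-0.01,0.018,0],[-0.01,0.018,0],[-0.01,0.018,0]], delta_rot=[[0,0,0.015],[0,0,0.03],[0,0,0.03],[0,0,0.03]], hand=[0,0,0,0])

```text
t: 6.15
tool_pos: [650.9, -112.0, 81.6]
orientation: [1.443, 2.781, -0.004]
contact_force: [6.6, -14.2, -6.0]
width: 0.4
finger_force: 7.8
```

The force rose without motion, so the cam is at its stop. I back off and look.

Request:
carry_out(linear=[[0.03,-0.06,0],[0.07,-0.14,0],[0.07,-0.14,0.15],[0.07,-0.14,0.35],[0.07,-0.14,0.5],[0.07,-0.14,0.5]], delta_rot=[[0,0,0],[0,0,0],[0,0,0],[0,0,0],[0,0,0],[0,0,0]], hand=[0,0,0,0,0,0])

```text
t: 6.75
tool_pos: [666.1, -136.3, 187.6]
orientation: [1.441, 2.781, 0.005]
contact_force: [1.3, 0.2, 1.1]
width: 0.7
finger_force: 0.0
```

```bash
python3 - <<'E'
from h import *
s=get_state();print(s["tool_pos"],s["contact_force"],s["qpos"])
c=capture("wrist");cv2.imwrite("pics/w4.png",c["image"][:,:,::-1])
T=np.eye(4);T[:3,:3]=cv2.Rodrigues(s["orientation"])[0];print(T[:3,0])
E
```

```text
[ 666.0905534 -136.2797883  187.6335588] [1.28649474 0.18531838 1.05780162] [-0.31845853  0.36188452  1.41061538  0.00155295  1.35916587 -0.93363915]
[-0.57681074  0.81684719 -0.00707366]
```

View pics/w4.png

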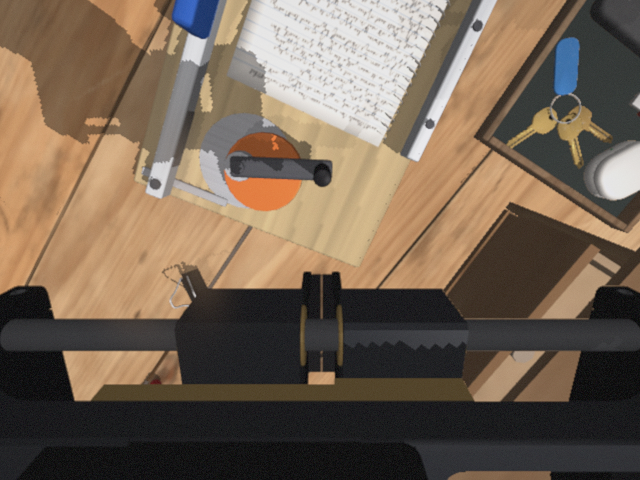

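The cam's low side now faces the fence and the lever points forward, with the post at (322,173). Next I go behind the pad.

Request:
carry_out(linear=[[-0.08,0.03,0],[-0.2,0.08,0],[-0.35,0.14,0],[-0.5,0.2,0],[-0.65,0.26,0],[-0.8,0.32,0],[-0.9,0.36,0],[-0.95,0.38,0],[-0.95,0.38,0]], delta_rot=[[0,0,-0.06],[0,0,-0.14],[0,0,-0.23],[0,0,-0.32],[0,0,-0.41],[0,0,-0.5],[0,0,-0.58],[0,0,-0.63],[0,0,-0.63]], hand=[0,0,0,0,0,0,0,0,0])

```text
t: 7.7
tool_pos: [470.8, -58.7, 179.5]
orientation: [-2.594, -1.767, 0.002]
contact_force: [0.2, -0.4, -0.8]
width: 0.0
finger_force: 0.0
```

Request:
carry_out(linear=[[-0.01,0.01,0],[-0.03,0.02,0],[-0.05,0.03,0],[-0.07,0.04,0],[-0.09,0.05,0],[-0.11,0.06,0],[-0.11,0.06,0],[-0.11,0.06,0],[-0.11,0.06,0]], delta_rot=[[0,0,-0.08],[0,0,-0.17],[0,0,-0.26],[0,0,-0.35],[0,0,-0.44],[0,0,-0.53],[0,0,-0.6],[0,0,-0.62],[0,0,-0.62]], hand=[0,0,0,0,0,0,0,0,0])

```text
t: 8.6
tool_pos: [450.7, -47.8, 180.1]
orientation: [-3.121, -0.351, 0.002]
contact_force: [0.4, -0.5, -0.7]
width: 0.4
finger_force: 0.0
```

```bash
python3 - <<'E'
from h import *
s=get_state();print(s["tool_pos"],s["contact_force"],s["qpos"])
T=np.eye(4);T[:3,:3]=cv2.Rodrigues(s["orientation"])[0];T[:3,3]=s["tool_pos"];print(np.degrees(np.arctan2(T[1,0],T[0,0])))
c=capture("wrist")
M=np.linalg.inv(T@c["T_tool_cam"])
d=dict(fx=c["fx"],fy=c["fy"],cx=c["cx"],cy=c["cy"],rvec=cv2.Rodrigues(M[:3,:3])[0],tvec=M[:3,3])
a=np.radians(12.5);R=np.array([[np.cos(a),-np.sin(a)],[np.sin(a),np.cos(a)]]);o=np.array([584,-17])
for b in blobs(c["image"],(95,120,60),(125,255,255))[:2]:
    box=cv2.boxPoints(cv2.minAreaRect(b));print(cv2.contourArea(b),[ (q.round().tolist(),np.round(R.T@(ray(d,q,75)[:2]-o),1).tolist()) for q in box])
cv2.imwrite("pics/w5.png",c["image"][:,:,::-1])
E
```

```text
[450.72589896 -47.82247952 180.12873115] [ 0.4025608  -0.47094184 -0.7212498 ] [-2.80350053e-01 -1.70517408e-01  1.99704879e+00  4.66572306e-04
  1.31628820e+00  1.06620778e+00]
12.841197451562534
1704.0 [([285.0, 164.0], [-84.0, 26.5]), ([364.0, 164.0], [-83.6, -34.2]), ([364.0, 187.0], [-101.3, -35.0]), ([285.0, 187.0], [-101.7, 26.9])]
```

View pics/w5.png

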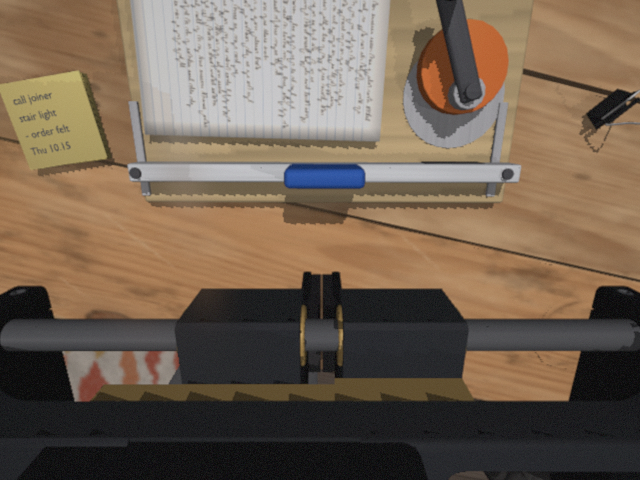

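The pad is centred at pixel (324,176), which puts it at about jig (-101 rear face, -4). The fingers (column 322) are lined up behind it. I lower, then push along (0.976, 0.216).

Request:
carry_out(linear=[[0,0,-0.12],[0,0,-0.3],[0,0,-0.45],[0,0,-0.55],[0,0,-0.575],[0,0,-0.575],[0.03,0.007,-0.575],[0.06,0.013,-0.575],[0.085,0.019,-0.575],[0.11,0.024,-0.575]], delta_rot=[[0,0,0],[0,0,0],[0,0,0],[0,0,0],[0,0,0],[0,0,0],[0,0,0],[0,0,0],[0,0,0],[0,0,0]], hand=[0,0,0,0,0,0,0,0,0,0])

```text
t: 9.65
tool_pos: [473.7, -43.1, 66.7]
orientation: [3.122, 0.349, 0.002]
contact_force: [-1.8, -0.5, 1.6]
width: 0.4
finger_force: 1.0
```

Request:
carry_out(linear=[[0.015,0.003,0],[0.03,0.007,0],[0.045,0.01,0],[0.06,0.013,0],[0.075,0.017,0],[0.09,0.02,0],[0.105,0.023,0],[0.12,0.027,0],[0.135,0.03,0],[0.15,0.033,0],[0.15,0.033,0]], delta_rot=[[0,0,0],[0,0,0],[0,0,0],[0,0,0],[0,0,0],[0,0,0],[0,0,0],[0,0,0],[0,0,0],[0,0,0],[0,0,0]], hand=[0,0,0,0,0,0,0,0,0,0,0])

```text
t: 10.75
tool_pos: [503.0, -36.3, 65.8]
orientation: [-3.122, -0.349, -0.001]
contact_force: [-2.4, 0.0, -0.1]
width: 0.3
finger_force: 0.5
```

Request:
carry_out(linear=[[0.01,0.002,0],[0.02,0.004,0],[0.025,0.0055,0],[0.03,0.0065,0],[0.03,0.0065,0]], delta_rot=[[0,0,0],[0,0,0],[0,0,0],[0,0,0],[0,0,0]], hand=[0,0,0,0,0])

```text
t: 11.25
tool_pos: [508.6, -35.1, 65.8]
orientation: [-3.122, -0.349, 0.0]
contact_force: [-1.7, 0.4, 0.6]
width: 0.8
finger_force: 1.2
```

Request:
carry_out(linear=[[0.005,0.001,0],[0.01,0.002,0],[0.015,0.003,0],[0.015,0.003,0],[0.015,0.003,0]], delta_rot=[[0,0,0],[0,0,0],[0,0,0],[0,0,0],[0,0,0]], hand=[0,0,0,0,0])

```text
t: 11.75
tool_pos: [509.5, -34.8, 65.6]
orientation: [-3.122, -0.349, 0.008]
contact_force: [-11.4, -1.8, 7.8]
width: 0.5
finger_force: 5.5
```

Request:
carry_out(linear=[[0.005,0.001,0],[0.01,0.002,0],[0.01,0.002,0]], delta_rot=[[0,0,0],[0,0,0],[0,0,0]], hand=[0,0,0])

```text
t: 12.05
tool_pos: [509.7, -34.8, 65.4]
orientation: [-3.122, -0.35, 0.014]
contact_force: [-16.9, -2.8, 13.0]
width: 0.5
finger_force: 9.2
```

Request:
carry_out(linear=[[-0.05,-0.011,0],[-0.15,-0.033,0],[-0.25,-0.055,0],[-0.25,-0.055,0.2],[-0.25,-0.055,0.4],[-0.25,-0.055,0.6],[-0.25,-0.055,0.6],[-0.25,-0.055,0.6]], delta_rot=[[0,0,0],[0,0,0],[0,0,0],[0,0,0],[0,0,0],[0,0,0],[0,0,0],[0,0,0]], hand=[0,0,0,0,0,0,0,0])

```text
t: 12.85
tool_pos: [465.1, -45.6, 187.5]
orientation: [3.12, 0.348, 0.008]
contact_force: [0.7, 0.1, -0.9]
width: 0.6
finger_force: 0.0
```

```bash
python3 - <<'E'
from h import *
s=get_state();print(s["tool_pos"],s["contact_force"])
c=capture("wrist");t=capture("top")["image"][170:310,220:410]
cv2.imwrite("pics/end.png",np.vstack([c["image"][:290,:,::-1],cv2.resize(t,(640,310))[:,:,::-1]][:2]))
E
```

```text
[465.13393048 -45.59764664 187.45828969] [ 0.66159388  0.07414135 -0.94815628]
```

View pics/end.png

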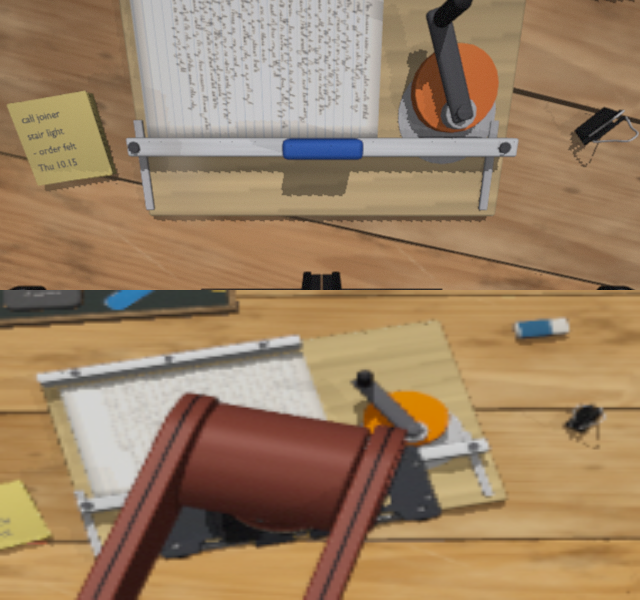

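```bash
python3 - <<'E'
from h import *
s=get_state()
T=np.eye(4);T[:3,:3]=cv2.Rodrigues(s["orientation"])[0];T[:3,3]=s["tool_pos"]
c=capture("wrist");M=np.linalg.inv(T@c["T_tool_cam"])
d=dict(fx=c["fx"],fy=c["fy"],cx=c["cx"],cy=c["cy"],rvec=cv2.Rodrigues(M[:3,:3])[0],tvec=M[:3,3])
a=np.radians(12.5);R=np.array([[np.cos(a),-np.sin(a)],[np.sin(a),np.cos(a)]]);o=np.array([584,-17])
b=blobs(c["image"],(95,120,60),(125,255,255))[0]
print([np.round(R.T@(ray(d,q,75)[:2]-o),1).tolist() for q in cv2.boxPoints(cv2.minAreaRect(b))],s["tool_pos"])
E
```

```text
[[-50.5, 26.9], [-50.2, -34.2], [-65.2, -34.8], [-65.5, 27.3]] [463.17685277 -45.11931598 184.85203995]
```

```bash
python3 -c "
from rig import *
print(finish_job())"
```

```text
the job is handed in; nothing more can be done
None
```

The job is handed in, with no verdict returned: I turned the cam to its stop first, then pushed the fence forward until it stopped (about 36 mm by camera, ±2 mm), which should square the notebook; its edge at the end stop was not measured.

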